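Index the vial carousel by one hole

TASK

With closed fingertips, press the carousel's plunger button in to free the table, and push the table anticlockwise (seen from above) by the flag beside the button until the plunger springs out again in the very next hole; do not turn past it or backwards. Grasp nothing: only press the button and push the button's side of the flag. Leave the vials standing untouched in their sockets and do not disturb the things around the carousel.

Things in the scene. Friction and masses are not known exactly. Their poses are not given: they have to be found in the camera images.
- carousel: Indexing table for vials, fixed to the bench. Grey base disc 270 mm across, 22 mm high; origin at the centre of its underside, on the vertical axis of turning (its axes do not turn). Six index holes in the base's top on a 115 mm radius, 60 degrees apart. Above it turns an aluminium table 156 mm across (top at 38 mm) with vial sockets on a 57 mm radius.
- turntable (a joint): Turn of the table, rad: about 0 at the start (pin in the first hole), growing anticlockwise seen from above; 1.047 with the pin in the next hole. A pin in its hole locks it but for about 0.02 rad of play to each side. With the pin out it turns with light friction (1 to 3 N at the plunger's radius) and stays where it is left.
- plunger (a joint): Depth of the button, m: 0 out, 0.010 fully in; spring 2.5 N rising to 5 N. Pressing lifts the index pin by as much, clear of its hole from about 0.007. Between holes the pin rides on the plate and the button stays in at about 0.0065 with nobody pressing; over a hole the unpressed pin drops in, the button springs out to 0 and the table is locked.
- plunger_top (a point): Centre of the flat top of the plunger: a black round button 32 mm across pointing up, 115 mm from the axis of turning, top 96 mm above the bench when out. It stands on a grey housing (top at 82 mm, 36 mm wide radially, 60 mm long along the turn) that goes round with the table; at the start it is on the carousel's right-hand side.
- flag_face (a point): Middle of the flag's push face, 110 mm above the bench. The flag is an upright aluminium plate on the housing, 48 mm wide radially, 7 mm thick, top at 126 mm. It stands anticlockwise of the button, its face 26 mm from the button's centre and looking back at it: a fingertip on the button that moves anticlockwise meets this face and pushes the table round.
- vial_1: Loose glass vial with white cap, 17 mm in diameter, 56 mm high, standing in a socket of the table (22 mm deep cup, its floor 41 mm and the vial's cap 97 mm above the bench); origin at the centre of its underside, z up along it.
- vial_2: Loose glass vial with blue cap, 17 mm in diameter, 56 mm high, standing in a socket of the table (22 mm deep cup, its floor 41 mm and the vial's cap 97 mm above the bench); origin at the centre of its underside, z up along it.
- vial_3: Loose glass vial with white cap, 17 mm in diameter, 56 mm high, standing in a socket of the table (22 mm deep cup, its floor 41 mm and the vial's cap 97 mm above the bench); origin at the centre of its underside, z up along it.
- vial_4: Loose glass vial with red cap, 17 mm in diameter, 56 mm high, standing in a socket of the table (22 mm deep cup, its floor 41 mm and the vial's cap 97 mm above the bench); origin at the centre of its underside, z up along it.
- dropper_bottle: Bystander: dropper bottle 33 mm in diameter, 107 mm high, left of the carousel; origin at the centre of its underside, z up along it.
- dish: Bystander: round glass dish with sediment, 64 mm in diameter, 36 mm high, front left of the carousel; origin at the centre of its underside, z up along it.
- eraser: Bystander: eraser 21x44x13 mm, between the carousel and the robot; origin at the centre of its underside, z up along it.

How it is judged:
By the outcome, as a careful person would: the job done as asked, in the order asked, and still so for the second after the job is handed in, with the robot touching nothing.
It also fails if it takes over 48 s, if anything falls off the work surface, if the arm or the gripper's body presses on something with over 40 N, if the wrist force passes 120 N, or if a joint passes its speed limit or range.

ROBOT

A 6-joint arm with a two-finger parallel gripper is mounted at the origin on a cart in front of the work surface, level with it; the furniture and walls round the work are solid. World frame = base frame: x ahead of the robot, y to its left, z up, the work surface at z = 0. Lengths are in m, angles in degrees, forces in N, time in s.
With the tool pointing down it reaches from about 0.3 to 0.75 m from the base axis. Payload 8.5 kg.
Tool frame: the origin (TCP) lies between the finger pads; the fingertips stand env.finger_overhang ahead of it and the grasp point (between the pads) lies 2 mm behind it (env.finger_overhang is the distance from the TCP to the fingertips, in m); z points along the fingers, y is the line along which they close (so a half turn about z gives the same grasp; the last joint's range is limited). The gripper opens to 85 mm and grips with 20 to 120 N. Pads are 22 mm wide; open, the fingers measure 114 mm over their backs; the gripper's body (76 mm by 85 mm) begins 54 mm behind the grasp point. The pads swing forward as they close: fully open they stand 13 mm farther back than shut.
Start: joints at [60.029, 21.807, 74.336, -0, 83.858, -12.336], TCP at [0.167, 0.524, 0.248] pointing down, gripper open.
Joint ranges: [-178.18, 178.18], [-50.72, 133.34], [12.68, 142.11], [-81.47, 261.47], [9.98, 163.14], [-165.26, 165.26]. Speed limits (degrees/s): [136.94, 136.94, 180, 180, 180, 180].

INTERFACE

Orientations are given as a 3x3 rotation matrix whose columns are the frame's x, y, z axes.
In Python, from rig import env gives the robot as it stands. The module is installed in compiled form; this text tells all that it offers.
- The arm moves only by the tool jog_arm, never from a script. Its arguments are lists of equal length, an entry for each row: "hand": the finger opening in m, from 0 to 0.0854; "travel": the shift along the world's x, y, z in m, a list of three; "yaw": the turn about the world's z in rad. A call has exactly 5 rows; each row shifts and turns the commanded pose from where the row before left it; what a row does not reach is not made up. A row lasts 1/8 s, in which the tool goes at most 62.5 mm and 10.7 degrees, less where a joint would pass 70% of its speed; a pose out of reach is approached as far as the arm can. A call is refused whole if a number of a shift passes 0.0625 or a number of a turn 0.188, either way. A call with a gripper value outside its range is refused whole. The fingers move at their own pace and stop on an object; "grip_force" is the grip in N (left out, the last holds). Time passes only in rows, so rows that do not move let the fingers close, or fill a call up. It gives the time, the measured TCP pose, the force, the opening and the grip force at its end, in the units of the state.
- env.observe(): the state, without advancing time (a new reading comes with each control period).
- env.get_image(name): name is "scene" or "side" or "wrist"; returns the picture (384x512x3 uint8, red, green, blue); there is no depth.
- env.calibration(name): a dict with "fx", "fy", "cx", "cy" (pixels), "k1" (the pictures are not rectified: a ray, as slopes to the right and down, at radius r is drawn at 1 + k1 r^2 times it, then the intrinsics apply), "position" and "rotation" of the camera in the world; the wrist camera has in their place "hand_eye" (4x4, takes a point from camera to tool coordinates, whose origin is the TCP and whose axes are the flange's). Camera axes: x right, y down, z forward; pixel columns grow to the right and rows downward; lengths in m; the calibration is good to about 2 mm. A picture is of the moment at which its call begins: read the wrist's pose just before it. calibration takes no time and is no camera call.
- env.close_job(): hands the job in; it is judged then, once.
The state is a dict: "time_s": time; "q": joint angles; "qvel": joint speeds; "joint_efforts": joint torques, N m; "position": TCP position; "tool_rot": TCP orientation; "ft_force": force on the tool from outside, world axes, zero at the start; "wrist_torque": the same for the moment, N m; "grip_width": finger opening in m; "gripper_force": force on a finger pad.
Only numpy, scipy, OpenCV 4.12 (cv2) and the standard library are available. Lean on these libraries where they do the work, as an engineer would, in place of code of your own. Each camera call takes 0.05 s, during which the arm holds its last target. There are 200 camera calls.

## Working session

There is one attempt and no reset: what is moved stays moved. The work goes in short steps, Python scripts to look and compute and a tool call to move; the robot and the scene stay as the last step left them, time stands still between calls to the robot, and variables do not carry over. Pictures are saved under pics/ and viewed, at most 10 in all, crops included, and the job is handed in when it is done.

Besides the shell and the picture viewer there is one more tool, called as name(argument=value, ...), one argument or row to a line, values as JSON. jog_arm: Moves the arm, as the interface text tells. Its arguments: {"type":"object","properties":{"hand":{"type":"array"},"travel":{"type":"array"},"yaw":{"type":"array"},"grip_force":{"type":"number"}},"required":["hand","travel","yaw"]}

```bash
mkdir -p pics; cat > h.py <<'E'
import numpy as np,cv2
from rig import env
def snap(n,f):
    o=env.observe(); im=env.get_image(n); cv2.imwrite('pics/'+f,im[:,:,::-1]); return o,im
def ray(n,u,v,o=None):
    c=env.calibration(n)
    d=np.array([(u-c['cx'])/c['fx'],(v-c['cy'])/c['fy']]); s=d.copy()
    for _ in range(20): s=d/(1+c['k1']*(s@s))
    r=np.array([s[0],s[1],1.])
    if n=='wrist':
        H=np.array(c['hand_eye']);R=np.array(o['tool_rot']);return np.array(o['position'])+R@H[:3,3],R@H[:3,:3]@r
    return np.array(c['position']),np.array(c['rotation'])@r
def atz(n,u,v,z,o=None):
    p,r=ray(n,u,v,o); return p+r*(z-p[2])/r[2]
def proj(n,P):
    c=env.calibration(n);q=np.array(c['rotation']).T@(np.array(P)-c['position']);s=q[:2]/q[2];s=s*(1+c['k1']*(s@s))
    return c['fx']*s[0]+c['cx'],c['fy']*s[1]+c['cy']
E
python3 - <<'E'
from h import *
a=snap('scene','a.png')[1];b=snap('side','b.png')[1]
cv2.imwrite('pics/ab.png',np.vstack([a,b])[:,:,::-1][:, :]) 
o=env.observe();print(env.finger_overhang,o['time_s'],o['tool_rot'],o['ft_force'])
for n in('scene','side'):c=env.calibration(n);print(c['position'],c['fx'],np.array(c['rotation'])[:,2])
E
```

```text
0.017 0.1 [[-9.53003035e-01  3.02960025e-01 -6.63006651e-04]
 [ 3.02960605e-01  9.53002440e-01 -1.10551964e-03]
 [ 2.96918698e-04 -1.25442847e-03 -9.99999169e-01]] [ 0.16943826 -0.50656137 -0.02053636]
[ 0.01739965 -0.05046562  0.72747426] 464.7965963383693 [ 0.57838389  0.33184862 -0.74521713]
[ 0.61276088 -0.36814481  0.79830215] 440.6873341208073 [-0.09628438  0.65609268 -0.748513  ]
```

View pics/a.png

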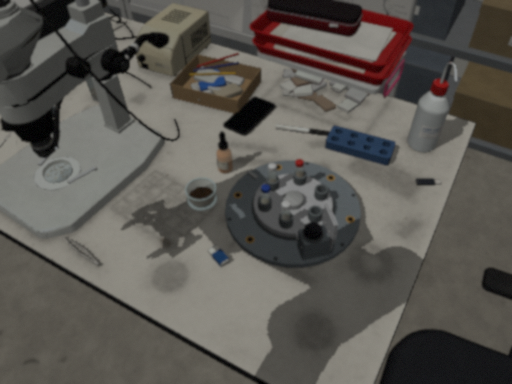

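View pics/b.png

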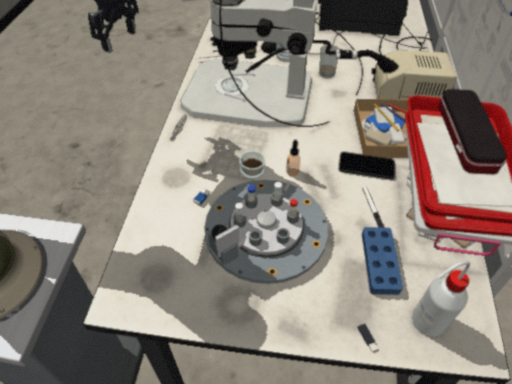

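The scene picture shows the carousel centred near (293,213) with the black button near (313,232). In the side picture the carousel is near (267,230), with the button near (220,233) and the flag near (230,240). I'll enlarge both.

```bash
python3 - <<'E'
from h import *
a=cv2.imread('pics/a.png')[150:275,215:370];b=cv2.imread('pics/b.png')[170:290,195:335]
a=cv2.resize(a,None,fx=5,fy=5,interpolation=3)[:600,:775];b=cv2.resize(b,None,fx=5,fy=5,interpolation=3)
cv2.imwrite('pics/a2.png',a[:600]);cv2.imwrite('pics/b2.png',b)
E
```

```text
(no output)
```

View pics/a2.png

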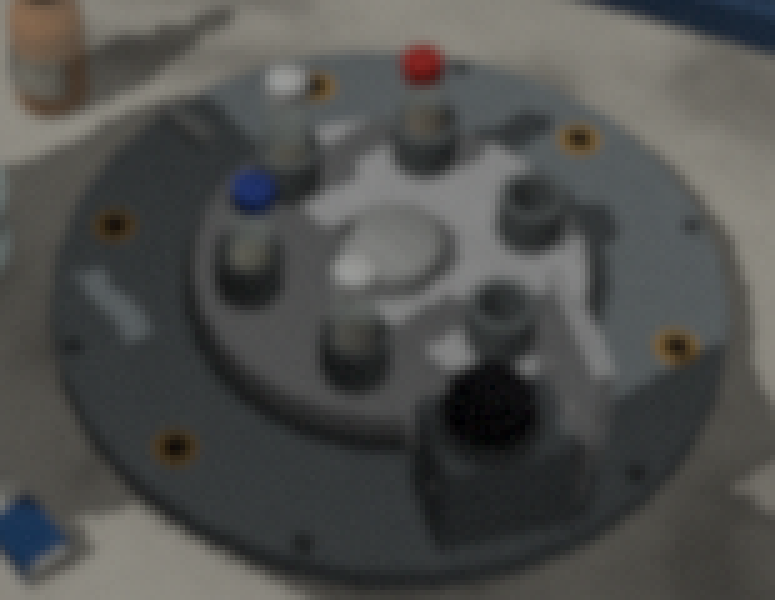

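View pics/b2.png

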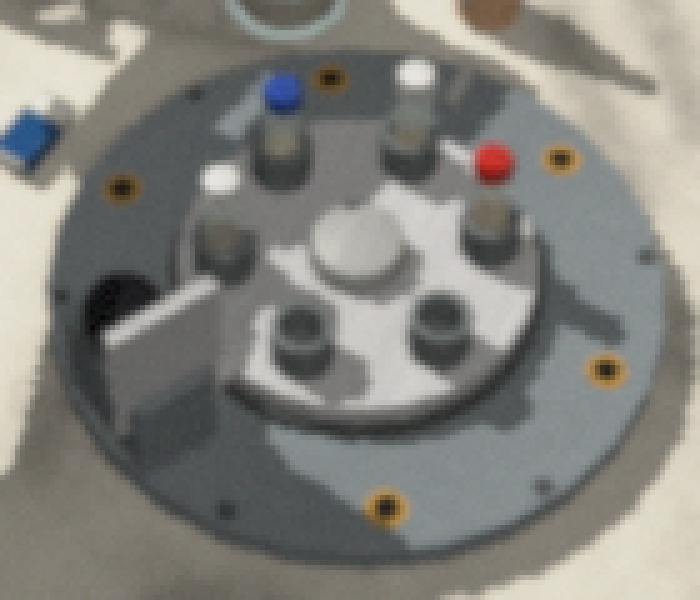

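The crops show five orange-rimmed holes each. In a2 they are at (113,224), (174,446), (317,85), (579,137) and (676,346), with the button top at about (490,405). In b2 they are at (122,188), (330,78), (561,158), (606,370) and (385,507), and the flag's top edge runs from (105,335) to (215,285).

```bash
python3 - <<'E'
from h import *
from scipy.optimize import least_squares as LS
for n,off,pts in(('scene',(215,150),[(174,446),(113,224),(317,85),(579,137),(676,346)]),('side',(195,170),[(122,188),(330,78),(561,158),(606,370),(385,507)])):
    P=np.array([atz(n,off[0]+u/5-.4,off[1]+v/5-.4,.022)[:2] for u,v in pts])
    # clockwise order from the hole after button (clockwise), angles th0-60k
    f=lambda x:np.ravel(x[:2]+.115*np.c_[np.cos(x[2]-np.arange(1,6)*np.pi/3),np.sin(x[2]-np.arange(1,6)*np.pi/3)]-P)
    best=min((LS(f,[*P.mean(0),t]) for t in(-3,-2,-1,0,1,2)),key=lambda r:r.cost)
    print(n,best.x,np.abs(best.fun).max())
    x=best.x;print(' button',x[:2]+.115*np.array([np.cos(x[2]),np.sin(x[2])]))
print(atz('scene',215+490/5-.4,150+405/5-.4,.096))
for u,v in((105,335),(215,285)):print(atz('side',195+u/5-.4,170+v/5-.4,.126))
E
```

```text
scene [ 0.56484271  0.19686182 -2.39582706] 0.0008172312413664562
 button [0.48036732 0.11883037]
side [0.56116801 0.19833424 3.88900352] 0.0004046092810678914
 button [0.47682111 0.1201639 ]
[0.47543577 0.1160202  0.096     ]
[0.47960815 0.08284852 0.126     ]
[0.51617884 0.11095604 0.126     ]
```

Both cameras agree: the axis is at about (0.563, 0.198), the button angle is about -137.2°, the button is at about (0.478, 0.119), and the flag fits. I'll move above the button with the fingers closed and y radial.

jog_arm(
  hand=[0, 0, 0, 0, 0],
  travel=[
    [0.031, -0.0405, 0],
    [0.031, -0.0405, 0],
    [0.031, -0.0405, 0],
    [0.031, -0.0405, 0],
    [0.031, -0.0405, 0],
  ],
  yaw=[-0.052, -0.052, -0.052, -0.052, -0.052],
  grip_force=20,
)

```text
time_s: 0.72
position: [0.3223, 0.3202, 0.2482]
tool_rot: [[-0.842, 0.539, -0.0], [0.539, 0.842, -0.0], [0.0, -0.0, -1.0]]
ft_force: [1.0, 1.1, -0.7]
grip_width: 0.0002
gripper_force: 0.0
```

jog_arm(
  hand=[0, 0, 0, 0, 0],
  travel=[
    [0.031, -0.0405, 0],
    [0.031, -0.0405, 0],
    [0.031, -0.0405, 0],
    [0.031, -0.0405, 0],
    [0.031, -0.0405, 0],
  ],
  yaw=[-0.052, -0.052, -0.052, -0.052, -0.052],
)

```text
time_s: 1.35
position: [0.4773, 0.1176, 0.2481]
tool_rot: [[-0.675, 0.738, -0.001], [0.738, 0.675, 0.0], [0.0, -0.0, -1.0]]
ft_force: [0.6, 0.9, 0.1]
grip_width: 0.0003
gripper_force: 0.0
```

jog_arm(
  hand=[0, 0, 0, 0, 0],
  travel=[
    [0, 0, 0],
    [0, 0, 0],
    [0, 0, 0],
    [0, 0, 0],
    [0, 0, 0],
  ],
  yaw=[0, 0, 0, 0, 0],
)

```text
time_s: 1.98
position: [0.4764, 0.1196, 0.2484]
tool_rot: [[-0.677, 0.736, 0.0], [0.736, 0.677, -0.0], [-0.0, 0.0, -1.0]]
ft_force: [0.0, -0.4, 0.2]
grip_width: 0.0
gripper_force: 0.0
```

```bash
python3 - <<'E'
from h import *
o,im=snap('wrist','w.png')
cv2.imwrite('pics/w.png',cv2.resize(im,None,fx=1.5,fy=1.5)[:,:,::-1])
R=np.array(o['tool_rot']);print(o['position'],np.degrees(np.arctan2(R[1,1],R[0,1])),o['q'],o['time_s'],o['ft_force'])
c=env.calibration('wrist');H=np.array(c['hand_eye']);p=np.array(o['position'])
def pw(P):
    q=H[:3,:3].T@(R.T@(np.array(P)-p)-H[:3,3]);s=q[:2]/q[2];s*=1+c['k1']*(s@s);return 1.5*(c['fx']*s[0]+c['cx']),1.5*(c['fy']*s[1]+c['cy'])
print(pw([.478,.119,.096]),pw(p-np.array([0,0,.017])))
E
```

```text
[0.47635794 0.11959408 0.24841329] 42.62278649324301 [ 2.51936252e-01  1.58884901e+01  8.33125804e+01 -4.04439494e-04
  8.07935004e+01 -4.23707854e+01] 1.975 [ 0.04766259 -0.3693317   0.19969319]
(np.float64(389.7621955246382), np.float64(280.10996376608495)) (np.float64(389.2394448042199), np.float64(380.0644645712263))
```

View pics/w.png

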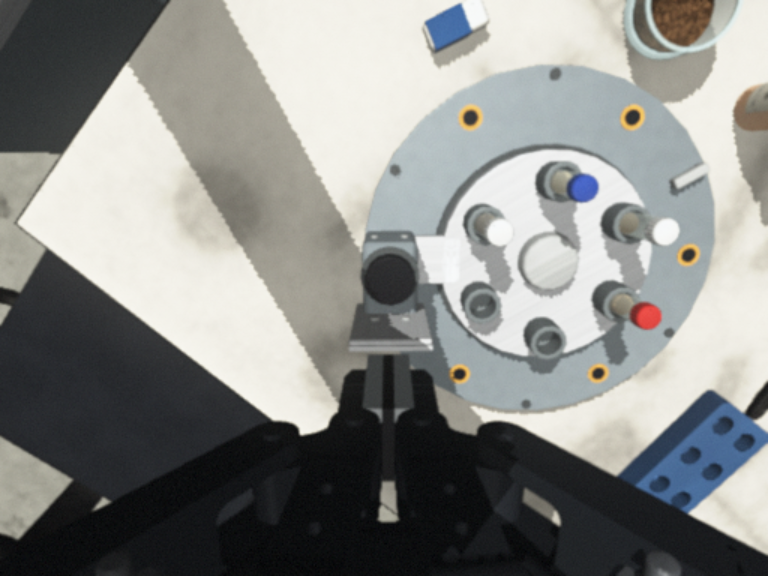

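The wrist view puts the button at (389,279), against a predicted (390,280), so the estimate is good. The flag is parallel to the finger plane at y≈330. I'll descend.

jog_arm(
  hand=[0, 0, 0, 0, 0],
  travel=[
    [0.001, -0.001, -0.03],
    [0, 0, -0.03],
    [0, 0, -0.03],
    [0, 0, -0.025],
    [0, 0, -0.01],
  ],
  yaw=[0, 0, 0, 0, 0],
)

```text
time_s: 2.65
position: [0.4772, 0.1182, 0.1223]
tool_rot: [[-0.677, 0.736, -0.002], [0.736, 0.677, -0.0], [0.001, -0.001, -1.0]]
ft_force: [0.5, -0.4, 0.1]
grip_width: 0.0001
gripper_force: 0.0
```

jog_arm(
  hand=[0, 0, 0, 0, 0],
  travel=[
    [0, 0, -0.004],
    [0, 0, -0.004],
    [0, 0, 0],
    [0, 0, 0],
    [0, 0, 0],
  ],
  yaw=[0, 0, 0, 0, 0],
)

```text
time_s: 3.28
position: [0.4777, 0.1181, 0.1156]
tool_rot: [[-0.676, 0.736, 0.0], [0.736, 0.676, 0.0], [-0.0, 0.0, -1.0]]
ft_force: [-0.6, -0.5, 0.4]
grip_width: 0.0003
gripper_force: 0.0
```

jog_arm(
  hand=[0, 0, 0, 0, 0],
  travel=[
    [0, 0, -0.002],
    [0, 0, -0.002],
    [0, 0, -0.001],
    [0, 0, 0],
    [0, 0, 0],
  ],
  yaw=[0, 0, 0, 0, 0],
)

```text
time_s: 3.9
position: [0.4777, 0.1181, 0.1104]
tool_rot: [[-0.676, 0.736, 0.0], [0.736, 0.676, -0.0], [-0.0, 0.0, -1.0]]
ft_force: [1.0, 0.5, 2.4]
grip_width: 0.0002
gripper_force: 1.5
```

jog_arm(
  hand=[0, 0, 0, 0, 0],
  travel=[
    [0, 0, -0.002],
    [0, 0, -0.002],
    [0, 0, -0.002],
    [0, 0, 0],
    [0, 0, 0],
  ],
  yaw=[0, 0, 0, 0, 0],
)

```text
time_s: 4.53
position: [0.4777, 0.1181, 0.1044]
tool_rot: [[-0.676, 0.736, 0.0], [0.736, 0.676, -0.0], [-0.0, 0.0, -1.0]]
ft_force: [-0.1, -0.1, 4.7]
grip_width: 0.0001
gripper_force: 2.3
```

Fz of 4.7 N means the button is about 9 mm in, so the pin is clear. Next I'll move anticlockwise to the flag.

jog_arm(
  hand=[0, 0, 0, 0, 0],
  travel=[
    [0.002, -0.0022, 0],
    [0.002, -0.0022, 0],
    [0.002, -0.0022, 0],
    [0.002, -0.0022, 0],
    [0.002, -0.0022, 0],
  ],
  yaw=[0, 0, 0, 0, 0],
)

```text
time_s: 5.15
position: [0.488, 0.1071, 0.1044]
tool_rot: [[-0.676, 0.737, 0.001], [0.737, 0.676, 0.0], [-0.0, 0.001, -1.0]]
ft_force: [1.2, 3.2, 4.2]
grip_width: 0.0002
gripper_force: 2.3
```

jog_arm(
  hand=[0, 0, 0, 0, 0],
  travel=[
    [0.0019, -0.0015, 0],
    [0.0019, -0.0015, 0],
    [0.0019, -0.0014, 0],
    [0.0019, -0.0013, 0],
    [0.0019, -0.0013, 0],
  ],
  yaw=[0.02, 0.02, 0.02, 0.02, 0.02],
)

```text
time_s: 5.78
position: [0.4972, 0.1001, 0.1043]
tool_rot: [[-0.748, 0.664, 0.0], [0.664, 0.748, 0.0], [0.0, 0.0, -1.0]]
ft_force: [1.1, 4.3, 4.4]
grip_width: -0.0001
gripper_force: 2.3
```

jog_arm(
  hand=[0, 0, 0, 0, 0],
  travel=[
    [0.0024, -0.0015, 0],
    [0.0024, -0.0015, 0],
    [0.0024, -0.0014, 0],
    [0.0024, -0.0014, 0],
    [0.0025, -0.0013, 0],
  ],
  yaw=[0.024, 0.024, 0.024, 0.024, 0.024],
)

```text
time_s: 6.4
position: [0.5093, 0.093, 0.1043]
tool_rot: [[-0.822, 0.57, -0.0], [0.57, 0.822, 0.0], [0.0, -0.0, -1.0]]
ft_force: [0.6, 3.2, 5.0]
grip_width: -0.0001
gripper_force: 2.3
```

```bash
python3 - <<'E'
from h import *
o,b=snap('side','c.png');b=b[150:290,195:335]
cv2.imwrite('pics/c2.png',cv2.resize(b,None,fx=4,fy=4,interpolation=3)[:,:,::-1])
print(o['position'],o['ft_force'],o['wrist_torque'],o['time_s'])
E
```

```text
[0.50934774 0.09295302 0.10430419] [0.58094652 3.15102049 5.00543475] [ 0.54409752 -0.20653994 -0.0476182 ] 6.4
```

View pics/c2.png

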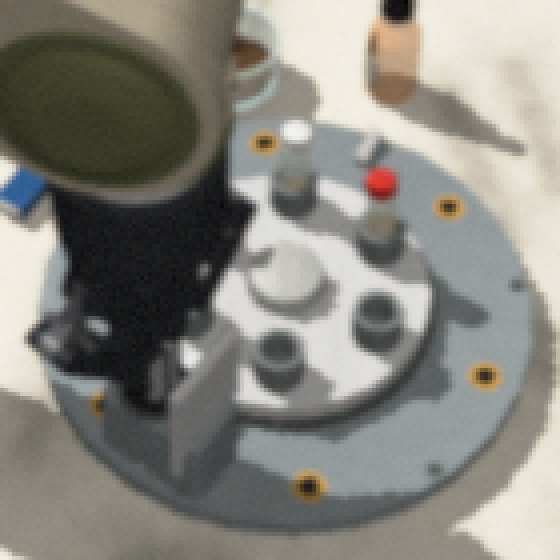

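The table turned with the finger: the first hole is now uncovered at (100,403) and the flag has moved on. The pin is off its hole, so I'll lift off the button and keep pushing on the flag only.

jog_arm(
  hand=[0, 0, 0, 0, 0],
  travel=[
    [0, 0, 0.005],
    [0, 0, 0.005],
    [0, 0, 0.005],
    [0, 0, 0.003],
    [0, 0, 0],
  ],
  yaw=[0, 0, 0, 0, 0],
)

```text
time_s: 7.08
position: [0.5092, 0.093, 0.1225]
tool_rot: [[-0.821, 0.571, 0.0], [0.571, 0.821, -0.0], [-0.0, 0.0, -1.0]]
ft_force: [0.3, 0.2, 0.9]
grip_width: -0.0002
gripper_force: 0.0
```

```bash
python3 - <<'E'
from h import *
C=np.array([.5625,.1975]);p0=np.array([.5093,.093])-C;prev=C+p0
for f in [.3,.4,.5,.6,.7,.75,.78,.8,.82,.84,.86,.88,.9]:
    c,s=np.cos(f),np.sin(f);q=C+np.array([[c,-s],[s,c]])@p0;print(f,(.22+f),q.round(4),(q-prev).round(4));prev=q
E
```

```text
0.3 0.52 [0.5426 0.0819] [ 0.0333 -0.0111]
0.4 0.62 [0.5542 0.0805] [ 0.0116 -0.0014]
0.5 0.72 [0.5659 0.0803] [ 0.0117 -0.0002]
0.6 0.82 [0.5776 0.0812] [0.0117 0.0009]
0.7 0.9199999999999999 [0.5891 0.0833] [0.0115 0.0021]
0.75 0.97 [0.5948 0.0848] [0.0057 0.0015]
0.78 1.0 [0.5982 0.0858] [0.0034 0.001 ]
0.8 1.02 [0.6004 0.0865] [0.0022 0.0007]
0.82 1.04 [0.6026 0.0873] [0.0022 0.0008]
0.84 1.06 [0.6048 0.0881] [0.0022 0.0008]
0.86 1.08 [0.607 0.089] [0.0022 0.0009]
0.88 1.1 [0.6091 0.0899] [0.0022 0.0009]
0.9 1.12 [0.6113 0.0909] [0.0021 0.001 ]
```

jog_arm(
  hand=[0, 0, 0, 0, 0],
  travel=[
    [0.0032, -0.0016, 0],
    [0.0032, -0.0015, 0],
    [0.0033, -0.0014, 0],
    [0.0033, -0.0013, 0],
    [0.0034, -0.0011, 0],
  ],
  yaw=[0.03, 0.03, 0.03, 0.03, 0.03],
)

```text
time_s: 7.7
position: [0.5254, 0.0861, 0.1222]
tool_rot: [[-0.898, 0.44, -0.001], [0.44, 0.898, 0.0], [0.001, -0.0, -1.0]]
ft_force: [-3.0, -0.6, 1.4]
grip_width: 0.0005
gripper_force: 1.4
```

jog_arm(
  hand=[0, 0, 0, 0, 0],
  travel=[
    [0.0034, -0.001, 0],
    [0.0034, -0.001, 0],
    [0.0034, -0.0009, 0],
    [0.0034, -0.0008, 0],
    [0.0035, -0.0006, 0],
  ],
  yaw=[0.03, 0.03, 0.03, 0.03, 0.03],
)

```text
time_s: 8.32
position: [0.5429, 0.0818, 0.1222]
tool_rot: [[-0.954, 0.301, -0.0], [0.301, 0.954, -0.0], [0.0, -0.0, -1.0]]
ft_force: [-2.5, -0.1, -0.5]
grip_width: 0.0003
gripper_force: 1.0
```

jog_arm(
  hand=[0, 0, 0, 0, 0],
  travel=[
    [0.0023, -0.0004, 0],
    [0.0023, -0.0003, 0],
    [0.0023, -0.0003, 0],
    [0.0023, -0.0002, 0],
    [0.0024, -0.0002, 0],
  ],
  yaw=[0.02, 0.02, 0.02, 0.02, 0.02],
)

```text
time_s: 8.95
position: [0.5545, 0.0804, 0.1223]
tool_rot: [[-0.979, 0.205, 0.0], [0.205, 0.979, -0.0], [-0.0, 0.0, -1.0]]
ft_force: [-1.7, -0.2, -1.7]
grip_width: 0.0001
gripper_force: 0.7
```

jog_arm(
  hand=[0, 0, 0, 0, 0],
  travel=[
    [0.0023, -0.0001, 0],
    [0.0023, -0.0001, 0],
    [0.0023, 0, 0],
    [0.0024, 0, 0],
    [0.0024, 0, 0],
  ],
  yaw=[0.02, 0.02, 0.02, 0.02, 0.02],
)

```text
time_s: 9.57
position: [0.5662, 0.0802, 0.1224]
tool_rot: [[-0.994, 0.106, 0.0], [0.106, 0.994, -0.0], [-0.0, -0.0, -1.0]]
ft_force: [-0.9, -0.1, -0.8]
grip_width: -0.0002
gripper_force: 0.8
```

jog_arm(
  hand=[0, 0, 0, 0, 0],
  travel=[
    [0.0023, 0.0001, 0],
    [0.0023, 0.0001, 0],
    [0.0023, 0.0002, 0],
    [0.0023, 0.0002, 0],
    [0.0023, 0.0003, 0],
  ],
  yaw=[0.02, 0.02, 0.02, 0.02, 0.02],
)

```text
time_s: 10.2
position: [0.5777, 0.0811, 0.1224]
tool_rot: [[-1.0, 0.006, 0.0], [0.006, 1.0, -0.0], [-0.0, -0.0, -1.0]]
ft_force: [-1.5, -0.2, -0.7]
grip_width: 0.0001
gripper_force: 0.7
```

jog_arm(
  hand=[0, 0, 0, 0, 0],
  travel=[
    [0.0023, 0.0004, 0],
    [0.0023, 0.0004, 0],
    [0.0023, 0.0004, 0],
    [0.0022, 0.0005, 0],
    [0.0022, 0.0005, 0],
  ],
  yaw=[0.02, 0.02, 0.02, 0.02, 0.02],
)

```text
time_s: 10.82
position: [0.589, 0.0834, 0.1224]
tool_rot: [[-0.996, -0.093, 0.0], [-0.093, 0.996, -0.0], [-0.0, -0.0, -1.0]]
ft_force: [-1.0, -1.0, -0.8]
grip_width: -0.0003
gripper_force: 0.7
```

jog_arm(
  hand=[0, 0, 0, 0, 0],
  travel=[
    [0.0011, 0.0003, 0],
    [0.0011, 0.0003, 0],
    [0.0011, 0.0003, 0],
    [0.0011, 0.0003, 0],
    [0.0011, 0.0003, 0],
  ],
  yaw=[0.01, 0.01, 0.01, 0.01, 0.01],
)

```text
time_s: 11.45
position: [0.5944, 0.0849, 0.1224]
tool_rot: [[-0.99, -0.142, 0.0], [-0.142, 0.99, 0.0], [-0.0, -0.0, -1.0]]
ft_force: [-0.9, -0.9, -0.2]
grip_width: 0.0
gripper_force: 0.5
```

jog_arm(
  hand=[0, 0, 0, 0, 0],
  travel=[
    [0.0009, 0.0003, 0],
    [0.0009, 0.0003, 0],
    [0.0009, 0.0002, 0],
    [0.0009, 0.0003, 0],
    [0, 0, 0],
  ],
  yaw=[0.008, 0.008, 0.008, 0.008, 0],
)

```text
time_s: 12.08
position: [0.5981, 0.086, 0.1224]
tool_rot: [[-0.985, -0.173, 0.0], [-0.173, 0.985, 0.0], [-0.0, 0.0, -1.0]]
ft_force: [0.1, -0.0, 0.5]
grip_width: -0.0
gripper_force: 0.0
```

jog_arm(
  hand=[0, 0, 0, 0, 0],
  travel=[
    [0.0006, 0.0002, 0],
    [0.0005, 0.0002, 0],
    [0.0006, 0.0002, 0],
    [0.0005, 0.0002, 0],
    [0, 0, 0],
  ],
  yaw=[0.005, 0.005, 0.005, 0.005, 0],
)

```text
time_s: 12.7
position: [0.6002, 0.0867, 0.1223]
tool_rot: [[-0.981, -0.193, 0.0], [-0.193, 0.981, -0.0], [-0.0, -0.0, -1.0]]
ft_force: [0.3, -0.4, 0.7]
grip_width: -0.0002
gripper_force: 0.0
```

```bash
python3 - <<'E'
from h import *
o,w=snap('wrist','d.png');s=snap('scene','e.png')[1]
w=w[100:340,160:400];s=s[165:265,240:340]
m=np.hstack([cv2.resize(w,(400,400)),cv2.resize(s,(400,400),interpolation=3)])
cv2.imwrite('pics/d2.png',m[:,:,::-1]);print(o['ft_force'])
E
```

```text
[ 0.25244654 -0.44013199  0.7029228 ]
```

View pics/d2.png

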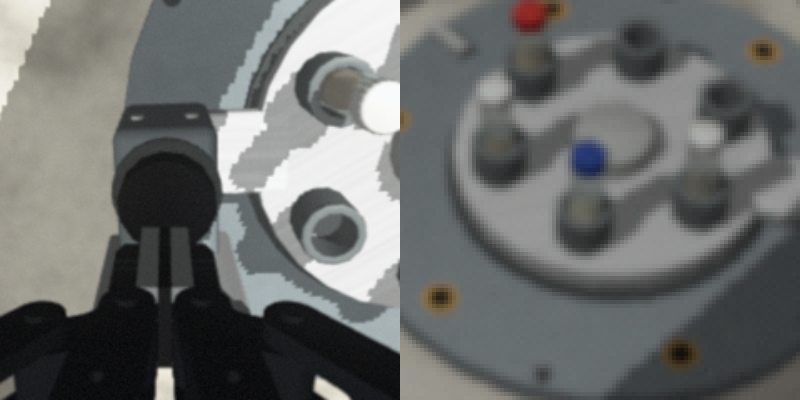

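No force now, so the table may have coasted slightly ahead. I'll keep pushing in small steps.

jog_arm(
  hand=[0, 0, 0, 0, 0],
  travel=[
    [0.0005, 0.0002, 0],
    [0.0004, 0.0002, 0],
    [0.0004, 0.0001, 0],
    [0, 0, 0],
    [0, 0, 0],
  ],
  yaw=[0.004, 0.004, 0.004, 0, 0],
)

```text
time_s: 13.42
position: [0.6014, 0.0872, 0.1223]
tool_rot: [[-0.979, -0.205, 0.0], [-0.205, 0.979, 0.0], [-0.0, 0.0, -1.0]]
ft_force: [0.4, -0.1, 0.3]
grip_width: 0.0001
gripper_force: 0.0
```

```bash
python3 - <<'E'
from h import *
o=env.observe()
C=np.array([.5625,.1975]);b0=np.array([.478,.119])
# side image: where would the button top be, in and out; save for later
f=1.0472;c,s=np.cos(f),np.sin(f);b=C+np.array([[c,-s],[s,c]])@(b0-C);print(b,[proj('scene',[*b,z]) for z in(.096,.0895)],o['ft_force'],o['wrist_torque'])
E
```

```text
[0.58823327 0.08507092] [(np.float64(354.3179136009991), np.float64(193.8785697205077)), (np.float64(353.8335060046554), np.float64(196.24202527253203))] [ 0.38847158 -0.11160736  0.30119365] [0.01099927 0.03972015 0.03957013]
```

jog_arm(
  hand=[0, 0, 0, 0, 0],
  travel=[
    [0.0005, 0.0002, 0],
    [0.0004, 0.0002, 0],
    [0.0004, 0.0001, 0],
    [0, 0, 0],
    [0, 0, 0],
  ],
  yaw=[0.004, 0.004, 0.004, 0, 0],
)

```text
time_s: 14.05
position: [0.6027, 0.0877, 0.1223]
tool_rot: [[-0.976, -0.216, -0.0], [-0.216, 0.976, -0.0], [0.0, 0.0, -1.0]]
ft_force: [0.1, 0.3, -0.1]
grip_width: 0.0002
gripper_force: 0.0
```

jog_arm(
  hand=[0, 0, 0, 0, 0],
  travel=[
    [0.0005, 0.0002, 0],
    [0.0004, 0.0002, 0],
    [0.0004, 0.0001, 0],
    [0, 0, 0],
    [0, 0, 0],
  ],
  yaw=[0.004, 0.004, 0.004, 0, 0],
)

```text
time_s: 14.68
position: [0.604, 0.0883, 0.1223]
tool_rot: [[-0.974, -0.228, -0.0], [-0.228, 0.974, 0.0], [-0.0, 0.0, -1.0]]
ft_force: [-0.2, 0.7, 0.3]
grip_width: 0.0
gripper_force: 0.1
```

```bash
python3 - <<'E'
from h import *
s=snap('scene','g.png')[1][:,:,::-1];b=snap('side','k.png')[1][:,:,::-1];w=snap('wrist','w3.png')[1][:,:,::-1]
f=lambda i,u,v,h:cv2.resize(i[v-h:v+h,u-h:u+h],(266,266),interpolation=3)
e=cv2.imread('pics/e.png')
d=cv2.imread('pics/d.png')
top=np.hstack([f(e,350,195,32),f(s,350,195,32),f(b,250,250,50)])
bot=np.hstack([f(d,260,220,65),f(w,260,220,65),np.zeros((266,266,3),np.uint8)])
cv2.imwrite('pics/g2.png',np.vstack([top,bot]))
E
```

```text
(no output)
```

View pics/g2.png

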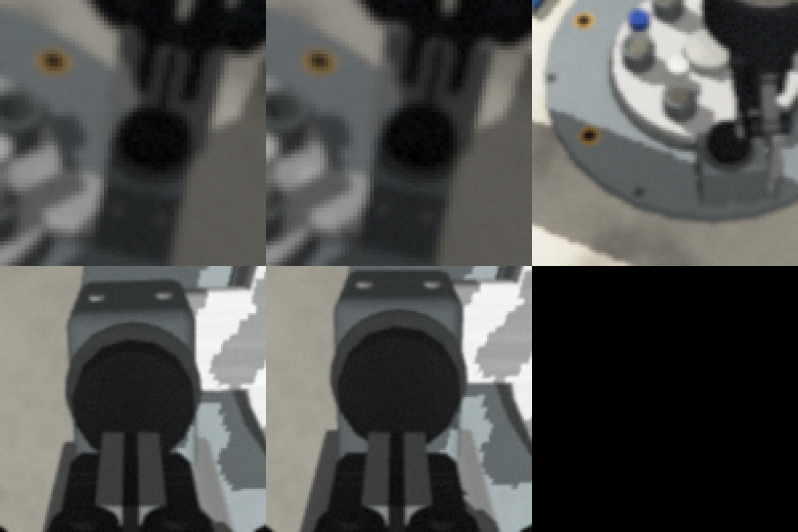

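The scene crops are identical before and after, so the table has not moved since 12.7 s while the finger closed the gap behind it. I'll close in until I feel contact.

jog_arm(
  hand=[0, 0, 0, 0, 0],
  travel=[
    [0.0004, 0.0002, 0],
    [0.0004, 0.0001, 0],
    [0.0004, 0.0002, 0],
    [0, 0, 0],
    [0, 0, 0],
  ],
  yaw=[0.003, 0.003, 0.003, 0, 0],
)

```text
time_s: 15.45
position: [0.6049, 0.0886, 0.1223]
tool_rot: [[-0.972, -0.237, -0.001], [-0.237, 0.972, -0.0], [0.001, -0.0, -1.0]]
ft_force: [-4.7, -1.7, 2.2]
grip_width: -0.0
gripper_force: 2.5
```

```bash
python3 - <<'E'
from h import *
o=env.observe();print(o['ft_force'],o['position'])
print('start pred',proj('scene',[.478,.119,.096]),'obs 312.6 230.6')
# table angle from button seen in scene now, relative to the start, for out/in
C=np.array([.56484,.19686])
for z in(.096,.0895):
    for n,u,v in(('scene',354.3,195.8),('side',200+(728-532)/2.66,200+142/2.66)):
        p=atz(n,u,v,z)[:2];d=p-(C if n=='scene' else np.array([.56117,.19833]));print(n,z,p,np.hypot(*d),np.arctan2(d[1],d[0])+2.395)
p=atz('scene',312.6,230.6,.096)[:2]-C;print(np.hypot(*p),np.arctan2(p[1],p[0])+2.395)
E
```

```text
[-4.73983241 -1.68993498  2.24279514] [0.60490591 0.08857558 0.12230709]
start pred (np.float64(311.66071720591856), np.float64(228.88285602403923)) obs 312.6 230.6
scene 0.096 [0.58383087 0.0833466 ] 0.1150910305850053 0.9899691795903813
side 0.096 [0.58865584 0.08069488] 0.12080352793565749 1.0537390433267628
scene 0.0895 [0.58966136 0.08472398] 0.11485028163682556 1.0420417162282252
side 0.0895 [0.58843274 0.08484902] 0.11670985612989135 1.0599761113424457
0.12053294326721065 -0.011458915834492434
```

jog_arm(
  hand=[0, 0, 0, 0, 0],
  travel=[
    [0.0003, 0.0001, 0],
    [0.0003, 0.0001, 0],
    [0, 0, 0],
    [0, 0, 0],
    [0, 0, 0],
  ],
  yaw=[0, 0, 0, 0, 0],
)

```text
time_s: 16.08
position: [0.6051, 0.0886, 0.1223]
tool_rot: [[-0.972, -0.237, -0.002], [-0.237, 0.972, -0.001], [0.002, -0.0, -1.0]]
ft_force: [-7.8, -2.7, 2.7]
grip_width: -0.0002
gripper_force: 3.8
```

8.3 N with no travel, at about 1.065 rad (1.047 plus the play), means the table is locked. I'll back off, lift clear and check by eye.

jog_arm(
  hand=[0, 0, 0, 0, 0],
  travel=[
    [-0.003, -0.001, 0],
    [-0.003, -0.001, 0],
    [-0.002, -0.001, 0.005],
    [0, 0, 0.02],
    [0, 0, 0.03],
  ],
  yaw=[0, 0, 0, 0, 0],
)

```text
time_s: 16.7
position: [0.5976, 0.0859, 0.1777]
tool_rot: [[-0.972, -0.237, -0.001], [-0.237, 0.972, 0.0], [0.001, 0.0, -1.0]]
ft_force: [0.2, 0.5, 0.7]
grip_width: -0.0003
gripper_force: 0.0
```

jog_arm(
  hand=[0, 0, 0, 0, 0],
  travel=[
    [-0.02, -0.02, 0.03],
    [-0.04, -0.03, 0.02],
    [-0.04, -0.03, 0],
    [-0.03, -0.02, 0],
    [0, 0, 0],
  ],
  yaw=[0, 0, 0, 0, 0],
)

```text
time_s: 17.32
position: [0.4666, -0.0149, 0.2281]
tool_rot: [[-0.972, -0.235, 0.001], [-0.235, 0.972, -0.0], [-0.001, -0.001, -1.0]]
ft_force: [-0.3, 0.4, 0.3]
grip_width: -0.0001
gripper_force: 0.0
```

```bash
python3 - <<'E'
from h import *
o,s=snap('scene','m.png');b=snap('side','n.png')[1]
f=lambda i,u,v,h:cv2.resize(i[v-h:v+h,u-h:u+h],(400,400),interpolation=3)[:,:,::-1]
cv2.imwrite('pics/m2.png',np.hstack([f(s,300,212,70),f(b,265,235,70)]));print(o['position'],o['ft_force'],o['time_s'])
E
```

```text
[ 0.46660938 -0.01486266  0.22813244] [-0.29678513  0.36310085  0.30479866] 17.325
```

View pics/m2.png

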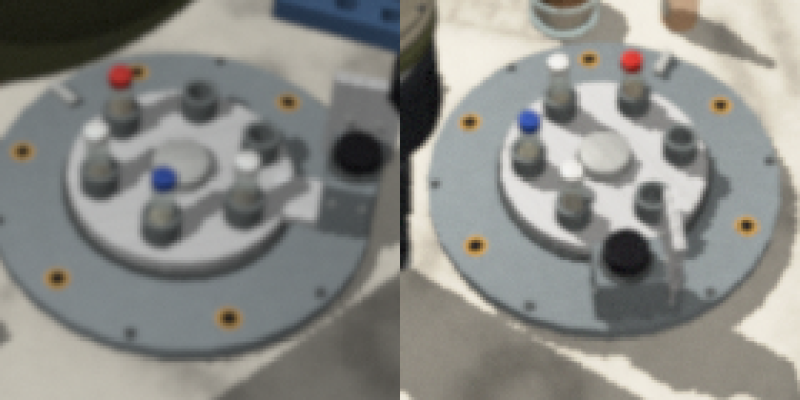

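Five holes are visible and the housing sits over the sixth, exactly one step on. The button at (627,252) stands proud, and all four vials are upright. The robot is clear, so I'll hand in.

```bash
python3 -c "
from rig import env
print(env.close_job())"
```

```text
the job is handed in; nothing more can be done
None
```

I pressed the plunger and pushed the table one hole anticlockwise by the flag. It took a steady 8 N push without turning and the button looks sprung out, so I take it as locked; all four vials are standing, the arm is clear, and the job is handed in at about 17 s with no verdict returned.

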